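Build up the slat crib

TASK

Build up the small timber crib that stands begun on its plywood block: lay two of the loose slats that are as long as the two screwed-down bearers across those bearers, then two more across these, so that every layer crosses the one below at right angles, one slat at each end, with the corners flush and everything lying flat. Leave the shorter and the longer odd slat lying on the white carton, out of the crib, and do not push or knock over the jar or the tape measure.

Things in the scene. Friction and masses are not known exactly. Their poses are not given: they have to be found in the camera images.
- crib_foot: the begun crib, fixed: thick plywood block 150 x 150 x 40 mm with two pale-wood bearers screwed on, each 130 x 24 x 16 mm, along its x axis at y = +53 and -53 mm; origin under the centre of the block, z up. Bearer tops at z = 56 mm. Flush places: first layer along y, centred at x = +53 and -53 mm, undersides at 56 mm; second along x, centred at y = +53 and -53 mm, undersides at 72 mm
- slat_1: loose planed pale-wood slat 130 x 24 x 16 mm (length x width x height), one of four alike; origin at the centre of its underside, x along its length, z up. Starts in the bottom layer of the heap on the carton
- slat_2: loose planed pale-wood slat 130 x 24 x 16 mm (length x width x height), one of four alike; origin at the centre of its underside, x along its length, z up. Starts in the bottom layer of the heap on the carton
- slat_3: loose planed pale-wood slat 130 x 24 x 16 mm (length x width x height), one of four alike; origin at the centre of its underside, x along its length, z up. Starts lying across the bottom layer of the heap
- slat_4: loose planed pale-wood slat 130 x 24 x 16 mm (length x width x height), one of four alike; origin at the centre of its underside, x along its length, z up. Starts lying across the bottom layer of the heap
- short_slat: odd slat of the same wood and section but only 100 mm long (100 x 24 x 16 mm), in the bottom layer of the heap; origin at the centre of its underside, x along its length
- long_slat: odd slat of the same wood and section but 160 mm long (160 x 24 x 16 mm), in the bottom layer of the heap; origin at the centre of its underside, x along its length
- carton: fixed flat closed white carton 170 x 210 x 30 mm on the bench; on its top four slats lie side by side along its x, about 32 mm apart, with two more lying across them; origin at the centre of its underside
- small_jar: jar with a green lid, 46 mm across, 106 mm high, standing behind between the crib and the heap; origin at the centre of its underside
- tape_measure: tape measure 84 x 36 x 60 mm, standing at the front edge of the bench; origin at the centre of its underside, x along its length

How it is judged:
By the outcome, as a careful person would: the job done as asked, in the order asked, and still so for the second after the job is handed in, with the robot touching nothing.
It also fails if it takes over 67 s, if anything falls off the work surface, if the arm or the gripper's body presses on something with over 40 N, if the wrist force passes 120 N, or if a joint passes its speed limit or range.

ROBOT

A 6-joint arm with a two-finger parallel gripper is mounted at the origin on a cart in front of the work surface, level with it; the furniture and walls round the work are solid. World frame = base frame: x ahead of the robot, y to its left, z up, the work surface at z = 0. Lengths are in m, angles in rad, forces in N, time in s.
With the tool pointing down it reaches from about 0.425 to 0.925 m from the base axis. Payload 12.5 kg.
Tool frame: the origin (TCP) lies midway between the tips of the shut fingers; the grasp point (between the pads) lies 19 mm behind it (ctrl.grip_point_offset is the distance from the TCP to the grasp point, in m); z points along the fingers, y is the line along which they close (so a half turn about z gives the same grasp; the last joint's range is limited). The gripper opens to 85 mm and grips with 20 to 120 N. Pads are 22 mm wide; open, the fingers measure 114 mm over their backs; the gripper's body (76 mm by 85 mm) begins 54 mm behind the grasp point. The pads swing forward as they close: fully open they stand 13 mm farther back than shut.
Start: joints at [-1.445, 0.491, 1.559, -0, 1.092, -0.106], TCP at [0.144, -0.608, 0.231] pointing down, gripper open.
Joint ranges: [-3.1, 3.1], [-0.84, 2.19], [0.05, 2.79], [-1.13, 4.28], [0.06, 2.93], [-2.69, 2.69]. Speed limits (rad/s): [2.22, 2.22, 2.79, 3.14, 3.14, 3.14].

INTERFACE

Orientations are given as a unit quaternion [x, y, z, w].
In Python, from station import monitor, cams, ctrl gives the robot as it stands.
- The arm moves only by the tool step_arm, never from a script. Its argument "motion" is a list of rows, each a list of 3 entries, a list of its own where there are three numbers: the turn, a rotation vector about the tool's x, y, z normalised to -1 to 1, where 1 is 0.1 rad, then the shift along the tool's x, y, z normalised to -1 to 1, where 1 is 20 mm, then the opening, from 0 (shut) to 1 (fully open). A call has 1 to 20 rows; each row shifts and turns the commanded pose from where the row before left it, along the tool's axes as they then stand; what a row does not reach is not made up. A row lasts 1/8 s, in which the tool goes at most 62.5 mm and 10.7 degrees, less where a joint would pass 70% of its speed; a pose out of reach is approached as far as the arm can. A call with a number of a shift or a turn outside -1 to 1 is refused whole. A call with a gripper value outside its range is refused whole. The fingers move at their own pace and stop on an object; "force" is the grip in N (left out, the last holds). Time passes only in rows, so rows that do not move let the fingers close. It gives the time, the measured TCP pose, the force, the opening and the grip force at its end, in the units of the state.
- monitor.get_state(): the state, without advancing time (a new reading comes with each control period).
- cams.snapshot(name): name is "scene" or "side" or "wrist"; returns the picture (400x640x3 uint8, red, green, blue); there is no depth.
- cams.camera_model(name): a dict with "fx", "fy", "cx", "cy" (pixels), "k1" (the pictures are not rectified: a ray, as slopes to the right and down, at radius r is drawn at 1 + k1 r^2 times it, then the intrinsics apply), "eye" and "attitude" of the camera in the world. Camera axes: x right, y down, z forward; pixel columns grow to the right and rows downward; lengths in m; the calibration is good to about 2 mm. A picture is of the moment at which its call begins: read the wrist's pose just before it. camera_model takes no time and is no camera call; for the wrist camera it gives the pose at the moment of the call.
- ctrl.hand_in(): hands the job in; it is judged then, once.
The state is a dict: "clock": time; "q": joint angles; "dq": joint speeds; "effort": joint torques, N m; "ee_pos": TCP position; "ee_rot": TCP orientation; "force": force on the tool from outside, world axes, zero at the start; "ft_torque": the same for the moment, N m; "gripper_width": finger opening in m; "grasp_force": force on a finger pad.
Only numpy, scipy, OpenCV 4.12 (cv2) and the standard library are available. Lean on these libraries where they do the work, as an engineer would, in place of code of your own. Each camera call takes 0.05 s, during which the arm holds its last target. There are 200 camera calls.

## Working session

There is one attempt and no reset: what is moved stays moved. The work goes in short steps, Python scripts to look and compute and a tool call to move; the robot and the scene stay as the last step left them, time stands still between calls to the robot, and variables do not carry over. Pictures are saved under pics/ and viewed, at most 10 in all, crops included, and the job is handed in when it is done.

Besides the shell and the picture viewer there is one more tool, called as a command line: name --argument value ..., lists and objects as JSON in quotes. step_arm: Moves the arm, as the interface text tells. Scaled input: -1 to 1 covers 20 mm each way for a shift and 0.1 rad each way for a turn. Its arguments: {"type":"object","properties":{"motion":{"type":"array","items":{"type":"array"}},"force":{"type":"number"}},"required":["motion"]}

```bash
mkdir -p pics; ls; python3 - <<'E'
from station import monitor,cams,ctrl
import cv2
s=monitor.get_state();print({k:s[k] for k in('clock','ee_pos','ee_rot','gripper_width')},ctrl.grip_point_offset)
for n in('scene','side','wrist'):
    print(n,cams.camera_model(n))
    cv2.imwrite(f'pics/{n}0.png',cams.snapshot(n)[:,:,::-1])
E
```

```text
pics
{'clock': 0.0, 'ee_pos': array([ 0.14356561, -0.60806842,  0.23072147]), 'ee_rot': array([ 9.93294149e-01,  1.15613333e-01, -8.69117192e-06, -5.38611298e-04]), 'gripper_width': 0.08530886355948822} 0.0187
scene {'fx': 437.9945780423206, 'fy': 437.9945780423206, 'cx': 311.10757800453416, 'cy': 197.21567146011657, 'k1': -0.02280361246228378, 'eye': array([ 0.2986858 , -0.24902223,  0.71100959]), 'attitude': array([ 0.91385185, -0.20275466,  0.07156339, -0.34444743])}
side {'fx': 485.2526189292809, 'fy': 485.2526189292809, 'cx': 309.7732580655215, 'cy': 203.07605977638124, 'k1': 0.02294073088828866, 'eye': array([ 0.47455788, -0.51024803,  0.6676582 ]), 'attitude': array([ 0.89772938, -0.04551408,  0.01082369, -0.43805625])}
wrist {'fx': 326.5717786523156, 'fy': 326.5717786523156, 'cx': 315.91386495319205, 'cy': 202.74968015650188, 'k1': -0.06497160178174728, 'eye': array([ 0.21003274, -0.59296908,  0.37313852]), 'attitude': array([ 0.77702092, -0.61485265, -0.08400495,  0.10553614])}
```

View pics/scene0.png

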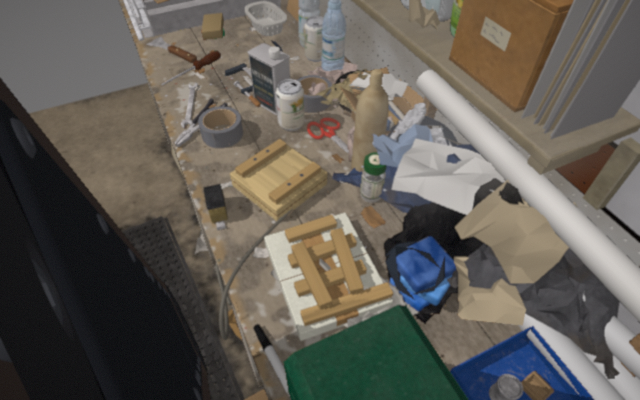

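View pics/side0.png

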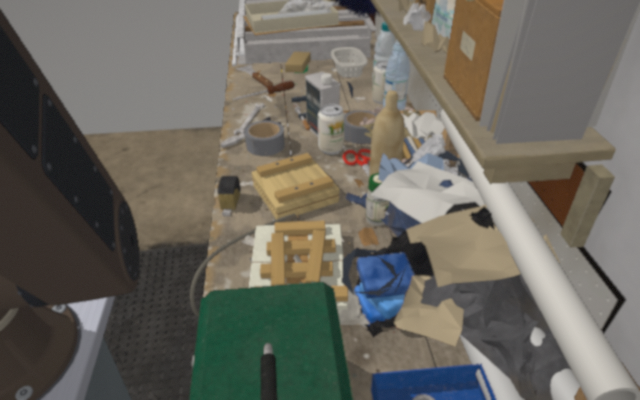

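The scene view shows the crib block at about (278,178), the heap at (330,268), the jar at (372,178) and the tape measure at (215,203). The side view agrees: crib (295,185), heap (298,255), jar (376,200), tape measure (229,192). Next I'll cast rays for rough positions.

```bash
cat > h.py <<'E'
import numpy as np,cv2
from scipy.spatial.transform import Rotation as R
def rays(m,px):
    K=np.array([[m['fx'],0,m['cx']],[0,m['fy'],m['cy']],[0,0,1.]])
    u=cv2.undistortPoints(np.array(px,float).reshape(-1,1,2),K,np.array([m['k1'],0,0,0,0]))[:,0]
    return R.from_quat(m['attitude']).apply(np.c_[u,np.ones(len(u))])
def plane(m,px,z):
    d=rays(m,px); return m['eye']+d*((z-m['eye'][2])/d[:,2])[:,None]
def proj(m,P):
    c=R.from_quat(m['attitude']).inv().apply(np.atleast_2d(P)-m['eye']);u=c[:,:2]/c[:,2:]
    u=u*(1+m['k1']*(u**2).sum(1))[:,None]
    return u*[m['fx'],m['fy']]+[m['cx'],m['cy']]
E
python3 - <<'E'
from h import *
from station import cams,monitor
m=cams.camera_model('scene')
for n,p,z in(('crib',[(278,178)],.045),('heap',[(330,270)],.05),('jarbase',[(370,198)],0),('tape',[(222,220)],0)):
    print(n,plane(m,p,z).round(3))
w=cams.camera_model('wrist');s=monitor.get_state()
T=R.from_quat(s['ee_rot']);print(T.inv().apply(w['eye']-s['ee_pos']).round(4),(T.inv()*R.from_quat(w['attitude'])).as_matrix().round(3),T.as_matrix().round(3))
im=cv2.imread('pics/scene0.png')[130:340,190:410];cv2.imwrite('pics/c0.png',cv2.resize(im,None,fx=2.8,fy=2.8,interpolation=cv2.INTER_CUBIC))
E
```

```text
crib [[0.498 0.361 0.045]]
heap [[0.495 0.111 0.05 ]]
jarbase [[0.668 0.262 0.   ]]
tape [[0.361 0.34  0.   ]]
[ 0.0682  0.0004 -0.1424] [[ 0.    -0.964 -0.267]
 [ 1.     0.     0.   ]
 [-0.    -0.267  0.964]] [[ 0.973  0.23  -0.   ]
 [ 0.23  -0.973  0.001]
 [ 0.    -0.001 -1.   ]]
```

View pics/c0.png

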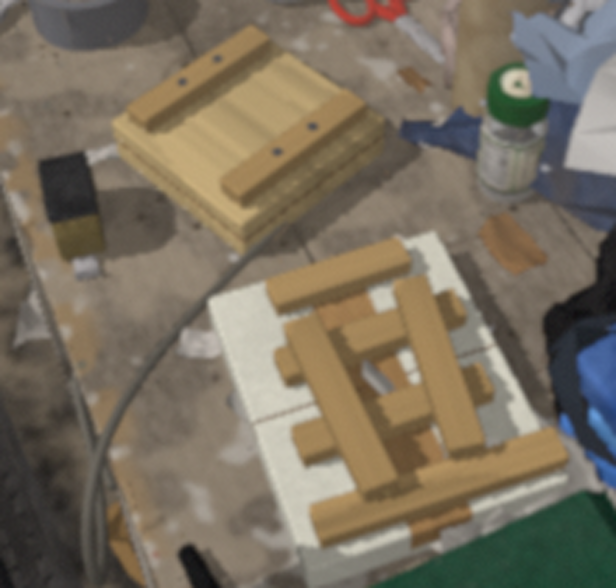

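The crop shows the crib bearers, and on the carton four slats side by side: short-looking ones in the middle and the long one nearest the green box at the bottom. Two slats lie across the middle pair. Before moving I'll check the height of the green box and measure the cross slats.

```bash
cat >> h.py <<'E'
def tri(m1,p1,m2,p2):
    a=rays(m1,[p1])[0];b=rays(m2,[p2])[0]
    A=np.c_[a,-b];t=np.linalg.lstsq(A,m2['eye']-m1['eye'],rcond=None)[0]
    P=m1['eye']+a*t[0];Q=m2['eye']+b*t[1];return (P+Q)/2,np.linalg.norm(P-Q)
def c2p(p): return (p[0]/2.8+190,p[1]/2.8+130)
E
python3 - <<'E'
from h import *
from station import cams
m=cams.camera_model('scene');s=cams.camera_model('side')
print(tri(m,(407,307),s,(333,283)),tri(m,(287,360),s,(207,292)),tri(m,(375,158),s,(373,177)))
tops={'crossL':[(288,325),(320,317),(398,483),(365,498)],'crossR':[(395,285),(425,277),(482,440),(450,452)]}
for n,c in tops.items():
    P=plane(m,[c2p(p) for p in c],.062);print(n,P.round(3)[:,:2].tolist(),np.linalg.norm(np.diff(P,axis=0),axis=1).round(3))
bot={'top':[(268,285),(400,240),(412,258),(275,307)],'long':[(312,520),(560,430),(567,455),(322,540)]}
for n,c in bot.items():
    P=plane(m,[c2p(p) for p in c],.046);print(n,P.round(3)[:,:2].tolist(),np.linalg.norm(np.diff(P,axis=0),axis=1).round(3))
P=plane(m,[c2p(p) for p in [(130,110),(265,30),(360,95),(225,185)]],.056);print(P.round(3).tolist())
P=plane(m,[c2p(p) for p in [(210,298),(430,235)]],.03);print('carton',P.round(3).tolist())
E
```

```text
(array([ 0.53796374, -0.0421656 ,  0.15146252]), np.float64(0.005547101724776225)) (array([ 0.35876184, -0.03852642,  0.14989536]), np.float64(0.00815892008010634)) (array([0.65931878, 0.25425319, 0.12463161]), np.float64(0.0070309073372179))
crossL [[0.453, 0.177], [0.475, 0.174], [0.467, 0.048], [0.446, 0.047]] [0.021 0.127 0.021]
crossR [[0.53, 0.176], [0.551, 0.174], [0.525, 0.052], [0.504, 0.053]] [0.021 0.125 0.021]
top [[0.458, 0.223], [0.556, 0.22], [0.556, 0.203], [0.455, 0.205]] [0.098 0.018 0.101]
long [[0.415, 0.055], [0.578, 0.045], [0.572, 0.028], [0.416, 0.041]] [0.163 0.017 0.157]
[[0.424, 0.412, 0.056], [0.551, 0.452, 0.056], [0.588, 0.352, 0.056], [0.462, 0.311, 0.056]]
carton [[0.421, 0.241, 0.03], [0.584, 0.227, 0.03]]
```

step_arm --motion '[[[0,0,0],[0.96,-0.6,-0.19],1],[[0,0,0],[0.96,-0.6,-0.19],1],[[0,0,0],[0.96,-0.6,-0.19],1],[[0,0,0],[0.96,-0.6,-0.19],1],[[0,0,0],[0.96,-0.6,-0.19],1],[[0,0,0],[0.96,-0.6,-0.19],1],[[0,0,0],[0.96,-0.6,-0.19],1],[[0,0,0],[0.96,-0.6,-0.19],1],[[0,0,0],[0.96,-0.6,-0.19],1],[[0,0,0],[0.96,-0.6,-0.19],1],[[0,0,0],[0.96,-0.6,-0.19],1],[[0,0,0],[0.96,-0.6,-0.19],1],[[0,0,0],[0.96,-0.6,-0.19],1],[[0,0,0],[0.96,-0.6,-0.19],1],[[0,0,0],[0.96,-0.6,-0.19],1],[[0,0,0],[0.96,-0.6,-0.19],1]]'

```text
clock: 2.15
ee_pos: [0.3993, -0.3496, 0.2924]
ee_rot: [0.993, 0.116, 0.0, 0.0]
force: [0.2, -0.4, -0.0]
gripper_width: 0.086
grasp_force: 0.0
```

step_arm --motion '[[[0,0,0],[0.47,-0.99,0],1],[[0,0,0],[0.47,-0.99,0],1],[[0,0,0],[0.47,-0.99,0],1],[[0,0,0],[0.47,-0.99,0],1],[[0,0,0],[0.47,-0.99,0],1],[[0,0,0],[0.47,-0.99,0],1],[[0,0,0],[0.47,-0.99,0],1],[[0,0,0],[0.47,-0.99,0],1],[[0,0,0],[0.47,-0.99,0],1],[[0,0,0],[0.47,-0.99,0],1],[[0,0,0],[0.47,-0.99,0],1],[[0,0,0],[0.47,-0.99,0],1],[[0,0,0],[0.47,-0.99,0],1],[[0,0,0],[0.47,-0.99,0],1]]'

```text
clock: 3.9
ee_pos: [0.4625, -0.0495, 0.2921]
ee_rot: [0.993, 0.116, -0.0, 0.0]
force: [0.4, 0.4, -0.5]
gripper_width: 0.0854
grasp_force: 0.0
```

step_arm --motion '[[[0,0,0],[0.47,-0.99,0],1],[[0,0,0],[0.47,-0.99,0],1],[[0,0,0],[0.47,-0.99,0],1],[[0,0,0],[0.47,-0.99,0],1],[[0,0,0],[0.47,-0.99,0],1],[[0,0,0],[0.47,-0.99,0],1],[[0,0,0],[0.47,-0.99,0],1],[[0,0,0],[0.47,-0.99,0],1],[[0,0,0],[0.47,-0.99,0],1],[[0,0,0],[0.47,-0.99,0],1],[[0,0,0],[0.47,-0.99,0],1],[[0,0,0],[0.47,-0.99,0],1],[[0,0,0],[0,0,0],1]]'

```text
clock: 5.52
ee_pos: [0.5181, 0.2078, 0.2918]
ee_rot: [0.993, 0.116, -0.0, 0.0]
force: [0.2, -0.2, -0.1]
gripper_width: 0.0853
grasp_force: 0.0
```

```bash
python3 - <<'E'
from h import *
from station import cams,monitor
import pickle
m=cams.camera_model('wrist');im=cams.snapshot('wrist')[:,:,::-1]
cv2.imwrite('pics/w1.png',im);pickle.dump(m,open('w1.pkl','wb'))
s=monitor.get_state();print(s['ee_pos'],s['q'].round(3))
# rectified top view at z=.05 is not used; show enlarged region of both works
P=proj(m,[[.35,.0,.05],[.35,.5,.05],[.65,.5,.05],[.65,0,.05]]);print(P.round())
E
```

```text
[0.51793467 0.20695182 0.29178331] [ 0.262  0.337  1.644 -0.     1.161  1.6  ]
[[433. 323.]
 [ 71. 245.]
 [ 85.  -2.]
 [516. 104.]]
```

View pics/w1.png

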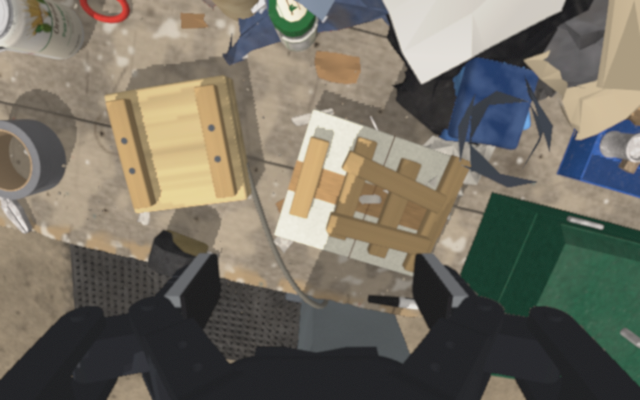

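The wrist view shows the bearers at about (131,152) and (215,140), and cross slats at (397,182) and (383,233). The short slat is at (310,177) and the long one at (440,213). The middle slats lie under the cross slats. Next I'll segment these by colour.

```bash
python3 - <<'E'
from h import *
import pickle
m=pickle.load(open('w1.pkl','rb'));im=cv2.imread('pics/w1.png')
hsv=cv2.cvtColor(im,cv2.COLOR_BGR2HSV)
for n,p in dict(bearer=(133,160),bear2=(213,130),ply=(175,140),crossA=(395,180),crossB=(380,233),short=(311,170),long=(447,205),print_=(333,187),mid=(350,190),mid2=(378,240),white=(300,140),floor=(280,100),under=(405,205)).items():
    print(n,cv2.medianBlur(hsv,5)[p[1],p[0]])
a=cv2.resize(im[90:290,270:480],None,fx=2.8,fy=2.8,interpolation=cv2.INTER_CUBIC)
cv2.imwrite('pics/w1c.png',a)
E
```

```text
bearer [ 18 109 203]
bear2 [ 18  83 166]
ply [ 21  88 222]
crossA [ 18 105 143]
crossB [ 18 105 142]
short [ 18 108 214]
long [ 18 104 136]
print_ [ 16 118 194]
mid [ 18 107 166]
mid2 [ 18 106 145]
white [ 17  49 156]
floor [ 17  52 164]
under [ 18 107 138]
```

View pics/w1c.png

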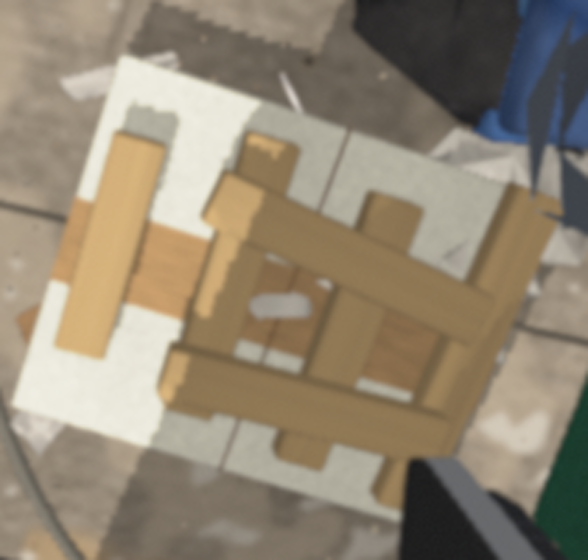

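```bash
python3 - <<'E'
from h import *
im=cv2.imread('pics/w1.png')
cv2.imwrite('pics/w1d.png',cv2.resize(im[65:220,95:260],None,fx=3.8,fy=3.8,interpolation=cv2.INTER_CUBIC))
E
```

```text
(no output)
```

View pics/w1d.png

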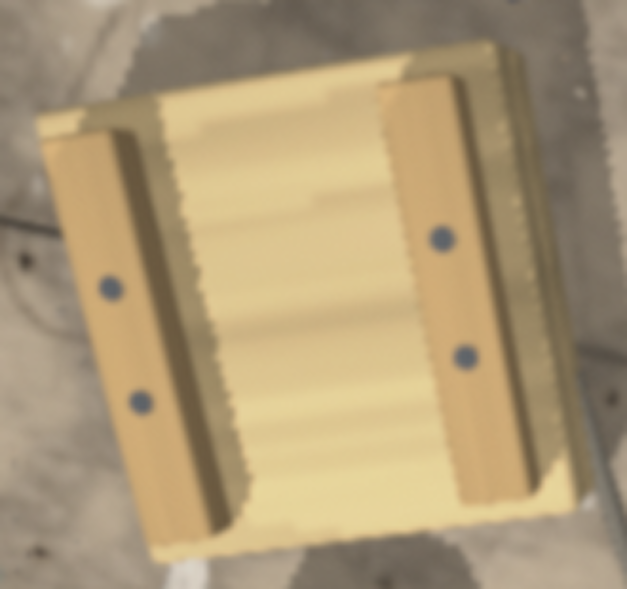

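The crop shows the bearer tops clearly, with corners around (42,142)-(212,533) for the left and (380,90)-(530,492) for the right. I'll fit rigid frames to those corners.

```bash
cat >> h.py <<'E'
def fit(M,P):
    "2-D rigid fit model M -> world P: (x,y,yaw deg,resid mm)"
    M=np.array(M,float);P=np.array(P)[:,:2];a=M-M.mean(0);b=P-P.mean(0)
    th=np.arctan2((a[:,0]*b[:,1]-a[:,1]*b[:,0]).sum(),(a*b).sum())
    Rm=np.array([[np.cos(th),-np.sin(th)],[np.sin(th),np.cos(th)]])
    t=P.mean(0)-Rm@M.mean(0);e=P-(M@Rm.T+t)
    return t.round(4),round(np.degrees(th),2),(e*1000).round(1).tolist()
CRIB=np.array([(65,65),(65,41),(-65,41),(-65,65),(65,-41),(65,-65),(-65,-65),(-65,-41)])/1000
def slat(L=.13): return np.array([(-L/2,-.012),(-L/2,.012),(L/2,.012),(L/2,-.012)])
E
python3 - <<'E'
from h import *
import pickle
from station import cams
m=pickle.load(open('w1.pkl','rb'));sc=cams.camera_model('scene')
px=[(x/3.8+95,y/3.8+65) for x,y in [(42,142),(110,130),(212,533),(150,548),(380,90),(455,77),(530,492),(462,503)]]
print('crib',fit(CRIB,plane(m,px,.056)))
f=lambda q:[(x/2.8+270,y/2.8+90) for x,y in q]
# order: -y end (right): +x side? model x along +y world => model y -> -x world
print('R',fit(slat(),plane(m,f([(495,293),(470,343),(208,222),(228,172)]),.062)))
print('L',fit(slat(),plane(m,f([(447,413),(437,458),(163,400),(180,345)]),.062)))
# scene
g=[(288,325),(320,317),(398,483),(365,498)]
print('sceneL',fit(slat(),plane(sc,[c2p(g[i]) for i in(2,3,0,1)],.062)))
g=[(395,285),(425,277),(482,440),(450,452)]
print('sceneR',fit(slat(),plane(sc,[c2p(g[i]) for i in(2,3,0,1)],.062)))
g=[(130,110),(265,30),(360,95),(225,185)]
print('scenecrib',fit(CRIB[[3,0,4,7]],plane(sc,[c2p(p) for p in g],.056)))
# mids ends: short and long, wrist
print('short',fit(slat(.1),plane(m,f([(57,345),(117,130),(165,145),(105,357)]),.046)))
E
```

```text
crib (array([0.5059, 0.3776]), np.float64(20.54), [[-1.1, -1.3], [-1.6, 0.5], [1.9, 1.7], [0.3, -1.0], [-1.7, -1.8], [-1.7, -0.5], [2.0, 2.2], [1.9, 0.2]])
R (array([0.5296, 0.1135]), np.float64(79.35), [[0.3, 2.8], [0.3, 1.6], [0.6, -3.1], [-1.2, -1.3]])
L (array([0.463 , 0.1134]), np.float64(89.61), [[-1.3, 4.5], [1.2, 1.7], [-0.9, -2.6], [1.0, -3.5]])
sceneL (array([0.4603, 0.1115]), np.float64(86.69), [[-1.2, 1.7], [1.3, -0.1], [1.4, 0.1], [-1.5, -1.6]])
sceneR (array([0.5274, 0.1136]), np.float64(78.54), [[-1.0, 4.0], [1.4, 0.3], [1.1, -3.2], [-1.5, -1.0]])
scenecrib (array([0.5103, 0.3706]), np.float64(18.79), [[-3.3, 1.0], [0.3, -1.1], [3.0, -0.3], [-0.0, 0.4]])
short (array([0.5076, 0.2129]), np.float64(-92.44), [[-38.6, -37.5], [35.3, -40.9], [38.1, 38.0], [-34.8, 40.4]])
```

step_arm --motion '[[[0,0,0],[-0.1,0.94,0.6],0.55],[[0,0,0],[-0.1,0.94,0.6],0.55],[[0,0,0],[-0.1,0.94,0.6],0.55],[[0,0,0],[-0.1,0.94,0.6],0.55],[[0,0,0],[-0.1,0.94,0.6],0.55],[[0,0,-0.955],[0,0,0.6],0.55],[[0,0,-0.955],[0,0,0.6],0.55],[[0,0,-0.955],[0,0,0.6],0.55],[[0,0,-0.955],[0,0,0.6],0.55],[[0,0,-0.955],[0,0,0.6],0.55],[[0,0,-0.955],[0,0,0.6],0.55],[[0,0,-0.955],[0,0,0.6],0.55],[[0,0,-0.955],[0,0,0.6],0.55],[[0,0,-0.955],[0,0,0.6],0.55],[[0,0,-0.955],[0,0,0.6],0.55],[[0,0,-0.955],[0,0,0.6],0.55],[[0,0,-0.955],[0,0,0.6],0.55],[[0,0,0],[0,0,0],0.55]]'

```text
clock: 7.82
ee_pos: [0.5296, 0.1118, 0.0871]
ee_rot: [0.772, 0.635, -0.001, -0.0]
force: [0.9, 0.1, 0.1]
gripper_width: 0.0467
grasp_force: 0.0
```

```bash
cat > st.py <<'E'
from h import *
from station import monitor
s=monitor.get_state();M=R.from_quat(s['ee_rot']).as_matrix()
psi=np.degrees(np.arctan2(M[1,0],M[0,0]))
def to(x,y,z,yaw):
    d=M.T@(np.array([x,y,z])-s['ee_pos']);print('to: shift(20mm)',(d/.02).round(2),'turn z(0.1rad)',round(-np.radians(yaw-psi)/.1,2))
def st(): print('t',s['clock'],s['ee_pos'].round(4),'psi',psi.round(2),'tilt',M[:2,2].round(4),'w',s['gripper_width'].round(4),'f',s['force'].round(1))
E
python3 -c "
from st import *
st();to(.529,.1135,.049,79)"
```

```text
Traceback (most recent call last):
  File "st.py", line 7, in st
    def st(): print('t',s['clock'],s['ee_pos'].round(4),'psi',psi.round(2),'tilt',M[:2,2].round(4),'w',s['gripper_width'].round(4),'f',s['force'].round(1))
                                                                                                       ^^^^^^^^^^^^^^^^^^^^^^^^
AttributeError: 'float' object has no attribute 'round'
```

step_arm --motion '[[[0,0,0],[0.08,0,0.7],0.55],[[0,0,0],[0,0,0.7],0.55],[[0,0,0],[0,0,0.5],0.55],[[0,0,0],[0,0,0],0.55],[[0,0,0],[0,0,0],0],[[0,0,0],[0,0,0],0],[[0,0,0],[0,0,0],0],[[0,0,0],[0,0,0],0]]' --force 40

```text
clock: 8.82
ee_pos: [0.5305, 0.1141, 0.0505]
ee_rot: [0.772, 0.636, 0.0, 0.0]
force: [-0.5, -0.1, 4.6]
gripper_width: 0.023
grasp_force: 40.0
```

```bash
sed -i "s/s\['gripper_width'\].round(4)/round(float(s['gripper_width']),4)/" st.py; python3 -c "
from st import *
st();to(.5555,.3962,.13,110.5)"
```

```text
t 8.825 [0.5305 0.1141 0.0505] psi 78.94 tilt [ 0.0008 -0.    ] w 0.023 f [-0.5 -0.1  4.6]
to: shift(20mm) [14.08 -1.47 -3.97] turn z(0.1rad) -5.51
```

step_arm --motion '[[[0,0,0],[0,0,-0.85],0],[[0,0,0],[0,0,-0.85],0],[[0,0,0],[0.88,-0.09,-0.85],0],[[0,0,0],[0.94,-0.1,0],0],[[0,0,0],[0.94,-0.1,0],0],[[0,0,0],[0.94,-0.1,0],0],[[0,0,0],[0.94,-0.1,0],0],[[0,0,0],[0.94,-0.1,0],0],[[0,0,0],[0.94,-0.1,0],0],[[0,0,0],[0.94,-0.1,0],0],[[0,0,0],[0.94,-0.1,0],0],[[0,0,0],[0.94,-0.1,0],0],[[0,0,0],[0.94,-0.1,0],0],[[0,0,0],[0.94,-0.1,0],0],[[0,0,0],[0.94,-0.1,0],0],[[0,0,0],[0.94,-0.1,0],0],[[0,0,0],[0.94,-0.1,0],0]]'

```text
clock: 10.95
ee_pos: [0.555, 0.3966, 0.101]
ee_rot: [0.772, 0.636, -0.0, 0.0]
force: [-0.4, -0.5, 0.1]
gripper_width: 0.0232
grasp_force: 39.3
```

step_arm --motion '[[[0,0,-0.92],[0,0,0.2],0],[[0,0,-0.92],[0,0,0.2],0],[[0,0,-0.92],[0,0,0.2],0],[[0,0,-0.92],[0,0,0.2],0],[[0,0,-0.92],[0,0,0.2],0],[[0,0,-0.92],[0,0,0.2],0],[[0,0,0],[0,0,0],0]]'

```text
clock: 11.82
ee_pos: [0.5548, 0.3958, 0.0767]
ee_rot: [0.57, 0.822, -0.0, -0.0]
force: [-0.2, 0.1, -0.7]
gripper_width: 0.0231
grasp_force: 39.4
```

```bash
python3 - <<'E'
from st import *
import pickle
from station import cams
st();to(.5555,.3962,.0605,110.5)
m=cams.camera_model('wrist');im=cams.snapshot('wrist')[:,:,::-1]
cv2.imwrite('pics/w2.png',im);pickle.dump(m,open('w2.pkl','wb'))
sc=cams.snapshot('scene')[:,:,::-1]
# left: wrist picture, right: scene crop
b=cv2.resize(sc[110:250,190:390],(800//2,280))
cv2.imwrite('pics/v2.png',np.vstack([cv2.resize(im[:,:],(640,400)),0*im[:4]]))
cv2.imwrite('pics/s2.png',sc)
E
```

```text
t 11.825 [0.5548 0.3958 0.0767] psi 110.53 tilt [-0.0005 -0.0004] w 0.0231 f [-0.2  0.1 -0.7]
to: shift(20mm) [0.01 0.04 0.81] turn z(0.1rad) 0.01
```

View pics/w2.png

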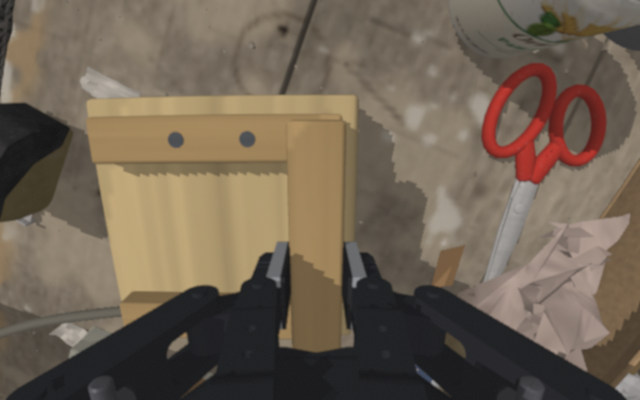

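The wrist view shows the held slat ending at (289-343,121), the +y bearer running from (91,116) to (344,115), and the ply corners at (88,100) and (357,96).

```bash
python3 - <<'E'
from st import *
import pickle
m=pickle.load(open('w2.pkl','rb'))
T=lambda P:(((P-s['ee_pos'])@M)*1000).round(1)
print('slat end',T(plane(m,[(289,121.5),(343,120.5)],s['ee_pos'][2]+.0115)))
print('slat sides',T(plane(m,[(290,200),(342,200)],s['ee_pos'][2]+.0115)))
print('bearer',T(plane(m,[(91,116.5),(344,114.5),(93,162)],.056)))
print('ply',T(plane(m,[(88,100),(357,96)],.04)))
C=np.array([.5059,.3776]);a=np.radians(20.54);Rc=np.array([[np.cos(a),-np.sin(a)],[np.sin(a),np.cos(a)]])
E
```

```text
slat end [[ 64.  -10.3 -11.5]
 [ 64.4  10.7 -11.5]]
slat sides [[ 32.3 -10.5 -11.5]
 [ 32.3  11.  -11.5]]
bearer [[  66.7 -112.4   21.1]
 [  66.5   13.8   21.1]
 [  43.8 -115.2   21.1]]
ply [[  75.5 -123.9   37.1]
 [  75.9   21.7   37.1]]
```

step_arm --motion '[[[0,0,0],[0.08,0.03,0.4],0],[[0,0,0],[0,0,0.3],0],[[0,0,0],[0,0,0.05],0],[[0,0,0],[0,0,0.03],0]]'

```text
clock: 12.42
ee_pos: [0.5549, 0.3971, 0.0613]
ee_rot: [0.57, 0.822, -0.0, 0.0]
force: [0.4, -0.4, 0.7]
gripper_width: 0.0233
grasp_force: 39.4
```

step_arm --motion '[[[0,0,0],[0,0,0.05],0],[[0,0,0],[0,0,0],0]]'

```text
clock: 12.68
ee_pos: [0.5549, 0.3971, 0.0606]
ee_rot: [0.57, 0.822, 0.0, 0.0]
force: [0.1, -0.1, -0.7]
gripper_width: 0.0226
grasp_force: 39.4
```

step_arm --motion '[[[0,0,0],[0,0,0.05],0],[[0,0,0],[0,0,0.05],0],[[0,0,0],[0,0,0],0]]'

```text
clock: 13.05
ee_pos: [0.555, 0.3971, 0.0605]
ee_rot: [0.569, 0.822, 0.0, 0.0]
force: [-4.7, -3.2, 15.3]
gripper_width: 0.0229
grasp_force: 41.3
```

step_arm --motion '[[[0,0,0],[0,0,-0.06],0.5],[[0,0,0],[0,0,0],0.5],[[0,0,0],[0,0,-0.9],0.5],[[0,0,0.96],[0,0,-0.7],0.5],[[0,0,0.96],[0,0,-0.5],0.5],[[0,0,0.96],[0,0,-0.5],0.5],[[0,0,0.96],[0,0,0],0.5],[[0,0,0],[-0.96,-0.285,0],0.5],[[0,0,0],[-0.96,-0.285,0],0.5],[[0,0,0],[-0.96,-0.285,0],0.5],[[0,0,0],[-0.96,-0.285,0],0.5],[[0,0,0],[-0.96,-0.285,0],0.5],[[0,0,0],[-0.96,-0.285,0],0.5],[[0,0,0],[-0.96,-0.285,0],0.5],[[0,0,0],[-0.96,-0.285,0],0.5],[[0,0,0],[-0.96,-0.285,0],0.5],[[0,0,0],[-0.96,-0.285,0],0.5]]'

```text
clock: 15.18
ee_pos: [0.4927, 0.2054, 0.1117]
ee_rot: [0.716, 0.698, 0.0, 0.0]
force: [0.1, 0.2, 0.0]
gripper_width: 0.0427
grasp_force: 0.0
```

step_arm --motion '[[[0,0,0],[-0.96,-0.285,0.2],0.5],[[0,0,0],[-0.96,-0.285,0.3],0.5],[[0,0,0],[-0.96,-0.285,0.4],0.5],[[0,0,0],[-0.96,-0.285,0.4],0.5],[[0,0,0],[-0.96,-0.285,0.4],0.5],[[0,0,0],[0,0,0],0.5]]'

```text
clock: 15.92
ee_pos: [0.4615, 0.11, 0.077]
ee_rot: [0.717, 0.698, -0.001, -0.001]
force: [0.2, 0.5, -0.7]
gripper_width: 0.0425
grasp_force: 0.0
```

```bash
python3 - <<'E'
from st import *
import pickle
from station import cams
st();to(.462,.1125,.0505,88.5)
m=cams.camera_model('wrist');im=cams.snapshot('wrist')[:,:,::-1]
cv2.imwrite('pics/w3.png',im);pickle.dump(m,open('w3.pkl','wb'))
E
```

```text
t 15.925 [0.4615 0.11   0.077 ] psi 88.46 tilt [-0.0017 -0.0003] w 0.0425 f [ 0.2  0.5 -0.7]
to: shift(20mm) [0.12 0.02 1.32] turn z(0.1rad) -0.01
```

View pics/w3.png

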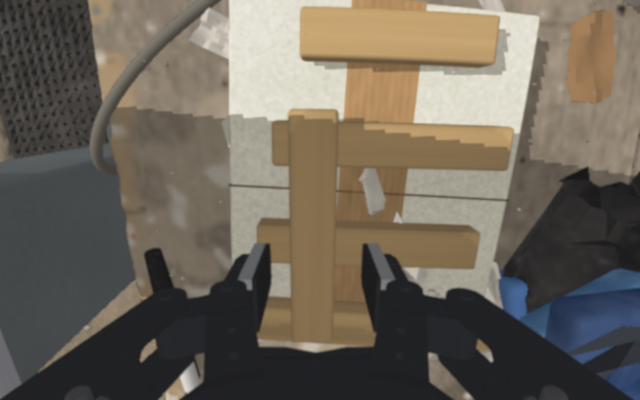

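The wrist view has cross slat L centred between the open fingers at x≈313 with its end near y≈115. The middle slats are at (273-512, 122-168) and (258-478, 220-267).

```bash
python3 - <<'E'
from st import *
import pickle
m=pickle.load(open('w3.pkl','rb'))
T=lambda P:(((P-s['ee_pos'])@M)*1000).round(1)
print('L',T(plane(m,[(290,116),(337,117),(292,330),(334,330)],.062)))
print('mid1',plane(m,[(273,127),(512,132),(512,168),(273,165)],.046).round(4).tolist())
print('mid2',plane(m,[(258,224),(478,230),(475,267),(260,263)],.046).round(4).tolist())
E
```

```text
L [[ 65.1 -12.1  15.4]
 [ 64.7   9.9  15.3]
 [-51.9 -13.6  15.4]
 [-51.9  10.2  15.4]]
mid1 [[0.4413, 0.1707, 0.046], [0.5681, 0.1657, 0.046], [0.5705, 0.1462, 0.046], [0.4402, 0.1508, 0.046]]
mid2 [[0.4296, 0.1177, 0.046], [0.555, 0.1106, 0.046], [0.5559, 0.0872, 0.046], [0.429, 0.0937, 0.046]]
```

step_arm --motion '[[[0,0,0],[0,-0.05,0.7],0.5],[[0,0,0],[0,0,0.6],0.5],[[0,0,0],[0,0,0],0],[[0,0,0],[0,0,0],0],[[0,0,0],[0,0,0],0],[[0,0,0],[0,0,-0.85],0],[[0,0,0],[0,0,-0.85],0],[[0,0,0],[0.92,-0.04,-0.8],0],[[0,0,0],[0.95,-0.04,0],0],[[0,0,0],[0.95,-0.04,0],0],[[0,0,0],[0.95,-0.04,0],0],[[0,0,0],[0.95,-0.04,0],0],[[0,0,0],[0.95,-0.04,0],0],[[0,0,0],[0.95,-0.04,0],0],[[0,0,0],[0.95,-0.04,0],0],[[0,0,0],[0.95,-0.04,0],0],[[0,0,0],[0.95,-0.04,0],0],[[0,0,0],[0.95,-0.04,0],0],[[0,0,0],[0.95,-0.04,0],0],[[0,0,0],[0.95,-0.04,0],0]]'

```text
clock: 18.48
ee_pos: [0.4569, 0.3592, 0.1016]
ee_rot: [0.716, 0.698, -0.0, 0.0]
force: [0.4, 1.3, -0.6]
gripper_width: 0.0229
grasp_force: 40.1
```

step_arm --motion '[[[0,0,-0.96],[0,0,0.25],0],[[0,0,-0.96],[0,0,0.25],0],[[0,0,-0.96],[0,0,0.25],0],[[0,0,-0.96],[0,0,0.25],0],[[0,0,0],[0,0,0],0]]'

```text
clock: 19.1
ee_pos: [0.4568, 0.3583, 0.0813]
ee_rot: [0.57, 0.822, -0.0, -0.0]
force: [0.3, 0.1, -0.9]
gripper_width: 0.0228
grasp_force: 40.1
```

```bash
python3 - <<'E'
from st import *
import pickle
from station import cams
st();to(.456,.3591,.0605,110.5)
m=cams.camera_model('wrist');im=cams.snapshot('wrist')[:,:,::-1]
cv2.imwrite('pics/w4.png',im);pickle.dump(m,open('w4.pkl','wb'))
E
```

```text
t 19.1 [0.4568 0.3583 0.0813] psi 110.54 tilt [-0.0005 -0.0004] w 0.0228 f [ 0.3  0.1 -0.9]
to: shift(20mm) [ 0.05 -0.02  1.04] turn z(0.1rad) 0.01
```

View pics/w4.png

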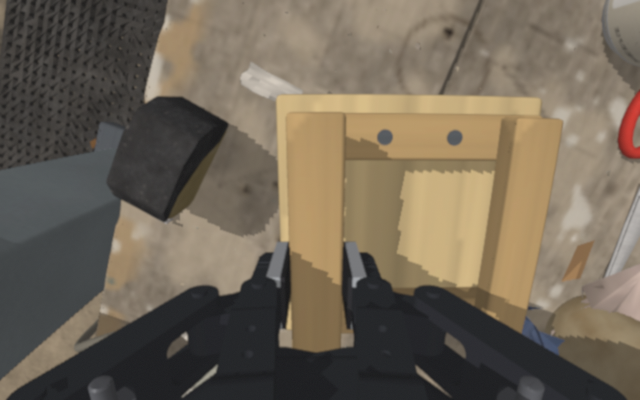

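The wrist view shows slat B held with its end at (288-343,113) over the -x end. Slat A is already down on the right with its end at (517-561,119). The bearer edge is at y≈114 and the ply corners are at (278,97) and (540,98).

```bash
python3 - <<'E'
from st import *
import pickle
m=pickle.load(open('w4.pkl','rb'));im=cv2.imread('pics/w4.png')
T=lambda P:(((P-s['ee_pos'])@M)*1000).round(1)
print('held',T(plane(m,[(288,113),(343,112.5)],s['ee_pos'][2]+.0115)))
print('A',T(plane(m,[(517,119),(561,120)],.072)))
print('bearer',T(plane(m,[(350,114.5),(497,115.5)],.056)))
print('screws',T(plane(m,[(385,137.5),(455,137.5)],.056)))
print('ply',T(plane(m,[(278,97),(540,98)],.04)))
a=im[85:175,270:580];cv2.imwrite('pics/w4c.png',cv2.resize(a,None,fx=2.5,fy=2.5,interpolation=cv2.INTER_CUBIC))
E
```

```text
held [[ 67.1 -10.6 -11.5]
 [ 67.3  10.7 -11.5]]
A [[ 65.6  93.3   9.5]
 [ 65.7 115.3   9.5]]
bearer [[66.4 17.2 25.5]
 [66.9 92.2 25.5]]
screws [[55.1 35.3 25.5]
 [55.5 71.4 25.5]]
ply [[ 75.4 -20.3  41.6]
 [ 77.  124.9  41.5]]
```

View pics/w4c.png

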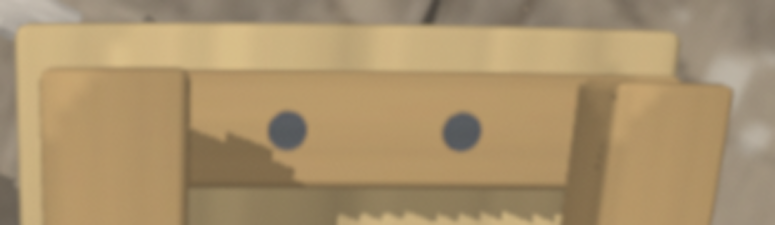

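step_arm --motion '[[[0,0,0],[-0.055,0,0.5],0],[[0,0,0],[0,0,0.45],0],[[0,0,0],[0,0,0.05],0],[[0,0,0],[0,0,0.05],0],[[0,0,0],[0,0,0],0]]'

```text
clock: 19.77
ee_pos: [0.4572, 0.3568, 0.0608]
ee_rot: [0.57, 0.822, -0.0, 0.0]
force: [-1.7, -0.9, 3.3]
gripper_width: 0.0224
grasp_force: 40.4
```

step_arm --motion '[[[0,0,0],[0,0,-0.03],0.5],[[0,0,0],[0,0,0],0.5],[[0,0,0],[0,0,-0.9],0.5],[[0,0,0],[0,0,-0.9],0.5],[[0,0,0],[-0.92,-0.11,-0.6],0.5],[[0,0,0],[-0.924,-0.113,0],0.5],[[0,0,0],[-0.924,-0.113,0],0.5],[[0,0,0],[-0.924,-0.113,0],0.5],[[0,0,0],[-0.924,-0.113,0],0.5],[[0,0,0],[-0.924,-0.113,0],0.5],[[0,0,0],[-0.924,-0.113,0],0.5],[[0,0,0],[-0.924,-0.113,0],0.5],[[0,0,0],[-0.924,-0.113,0],0.5],[[0,0,0],[-0.924,-0.113,0],0.5],[[0,0,0],[-0.924,-0.113,0],0.5]]'

```text
clock: 21.65
ee_pos: [0.5058, 0.1567, 0.1093]
ee_rot: [0.57, 0.822, -0.0, 0.0]
force: [0.3, -0.1, -0.1]
gripper_width: 0.0429
grasp_force: 0.0
```

step_arm --motion '[[[0,0,-0.98],[0,0,0.2],0.5],[[0,0,-0.98],[0,0,0.2],0.5],[[0,0,-0.98],[0,0,0.2],0.5],[[0,0,-0.98],[0,0,0.2],0.5],[[0,0,-0.98],[0,0,0.2],0.5],[[0,0,-0.98],[0,0,0.2],0.5],[[0,0,-0.98],[0,0,0.2],0.5],[[0,0,-0.98],[0,0,0.2],0.5],[[0,0,-0.98],[0,0,0.2],0.5],[[0,0,-0.98],[0,0,0.2],0.5],[[0,0,-0.98],[0,0,0.2],0.5],[[0,0,-0.98],[0,0,0.2],0.5],[[0,0,0],[0,0,0],0.5]]'

```text
clock: 23.28
ee_pos: [0.5056, 0.1574, 0.0611]
ee_rot: [0.018, 1.0, -0.0, -0.0]
force: [0.5, 0.1, -0.4]
gripper_width: 0.0428
grasp_force: 0.0
```

```bash
python3 - <<'E'
from st import *
import pickle
from station import cams
st();print(s['q'].round(2));to(.505,.158,.0345,177.8)
m=cams.camera_model('wrist');im=cams.snapshot('wrist')[:,:,::-1]
cv2.imwrite('pics/w5.png',im);pickle.dump(m,open('w5.pkl','wb'))
# slat edges in the tool frame: columns where value jumps along rows
# mask of the slat between fingers
hsv=cv2.cvtColor(im,cv2.COLOR_BGR2HSV)
k=((hsv[:,:,1]>80)&(abs(hsv[:,:,0].astype(int)-18)<5)).astype(np.uint8)
T=lambda P:(((P-s['ee_pos'])@M)*1000).round(1)
n,l,stt,c=cv2.connectedComponentsWithStats(k[:240])
for i in range(1,n):
    if stt[i,4]>800: print(stt[i],c[i].round())
for y in(140,180,220):
    x=np.where(k[y,270:370])[0]+270
    if len(x): print(y,x.min(),x.max(),T(plane(m,[(x.min()-.5,y),(x.max()+.5,y)],.046)))
E
```

```text
t 23.275 [0.5056 0.1574 0.0611] psi 177.91 tilt [-0.0004 -0.0002] w 0.0428 f [ 0.5  0.1 -0.4]
[ 0.18  0.6   1.95 -0.    0.59 -1.36]
to: shift(20mm) [0.03 0.03 1.33] turn z(0.1rad) 0.02
[   67    75   392   165 35648] [242. 179.]
[  521    97   119   143 13221] [588. 177.]
140 298 344 [[54.5 -9.1 15.1]
 [54.5 13.3 15.1]]
180 298 343 [[35.1 -9.4 15.1]
 [35.1 13.2 15.1]]
220 298 369 [[14.4 -9.7 15.1]
 [14.4 26.9 15.1]]
```

step_arm --motion '[[[0,0,0],[0.02,0.1,0.7],0.5],[[0,0,0],[0,0,0.62],0.5],[[0,0,0],[0,0,0],0.5],[[0,0,0],[0,0,0],0],[[0,0,0],[0,0,0],0],[[0,0,0],[0,0,0],0],[[0,0,0],[0,0,-0.85],0],[[0,0,0],[0,0,-0.85],0],[[0,0,0],[0,0,-0.85],0],[[0,0,0],[0,0,0],0]]'

```text
clock: 24.58
ee_pos: [0.5057, 0.1601, 0.0868]
ee_rot: [0.018, 1.0, 0.0, 0.001]
force: [-0.5, 0.0, -0.3]
gripper_width: 0.0225
grasp_force: 39.3
```

```bash
cat > ends.py <<'E'
from st import *
T=lambda P:(((P-s['ee_pos'])@M)*1000).round(1)
def prof(im,m,cols,z,lo=60,hi=200):
    "strong vertical steps in the mean column band -> tool x"
    g=cv2.GaussianBlur(im,(1,3),0).astype(float)[:,cols[0]:cols[1]].mean(1)
    d=np.abs(np.diff(g,axis=0)).sum(1)
    for y in range(lo,hi):
        if d[y]>14 and d[y]==d[y-2:y+3].max(): print(' row',y+.5,'step',d[y].round(),'tool x',T(plane(m,[(np.mean(cols),y+1)],z))[0,0],(g[y+2]-g[y-1]).round())
def profx(im,m,rows,z,lo,hi):
    g=cv2.GaussianBlur(im,(3,1),0).astype(float)[rows[0]:rows[1]].mean(0)
    d=np.abs(np.diff(g,axis=0)).sum(1)
    for x in range(lo,hi):
        if d[x]>14 and d[x]==d[x-2:x+3].max(): print(' col',x+.5,'step',d[x].round(),'tool y',T(plane(m,[(x+1,np.mean(rows))],z))[0,1])
E
python3 - <<'E'
from ends import *
import pickle
from station import cams
st()
m=cams.camera_model('wrist');im=cams.snapshot('wrist')[:,:,::-1]
cv2.imwrite('pics/w6.png',im);pickle.dump(m,open('w6.pkl','wb'))
print('held top');prof(im,m,(305,330),s['ee_pos'][2]+.0115)
profx(im,m,(160,180),s['ee_pos'][2]+.0115,260,380)
C=lambda n:np.array([.5059,.3776])
# reference crib from A,B placements
E
```

```text
t 24.575 [0.5057 0.1601 0.0868] psi 177.95 tilt [0.0023 0.0004] w 0.0225 f [-0.5  0.  -0.3]
held top
 row 61.5 step 35.0 tool x 85.7 [32. 33. 33.]
 row 66.5 step 23.0 tool x 83.9 [-17. -15. -18.]
 row 115.5 step 48.0 tool x 65.9 [-51. -41. -30.]
 col 267.5 step 48.0 tool y -19.7
 col 270.5 step 51.0 tool y -18.5
 col 287.5 step 43.0 tool y -11.6
 col 345.5 step 49.0 tool y 11.9
 col 349.5 step 61.0 tool y 13.5
 col 379.5 step 55.0 tool y 25.7
```

step_arm --motion '[[[0,0,0],[0.1,0.95,-0.1],0],[[0,0,0],[0.1,0.95,-0.1],0],[[0,0,0],[0.1,0.95,-0.1],0],[[0,0,0],[0.1,0.95,-0.1],0],[[0,0,0],[0.1,0.95,-0.1],0],[[0,0,0],[0.1,0.95,-0.1],0],[[0,0,0],[0.1,0.95,0],0],[[0,0,0],[0.1,0.95,0],0],[[0,0,0],[0.1,0.95,0],0],[[0,0,0],[0.1,0.95,0],0],[[0,0,0],[0.1,0.95,0],0],[[0,0,0],[0.1,0.95,0],0],[[0,0,0],[0.1,0.95,0],0],[[0,0,0],[0.1,0.95,0],0],[[0,0,-0.98],[0,0,0.1],0],[[0,0,-0.98],[0,0,0.1],0],[[0,0,-0.98],[0,0,0.1],0],[[0,0,-0.98],[0,0,0.1],0],[[0,0,0],[0,0,0],0]]'

```text
clock: 27.0
ee_pos: [0.4867, 0.4273, 0.0897]
ee_rot: [-0.177, 0.984, -0.0, -0.0]
force: [0.1, 0.7, 0.4]
gripper_width: 0.0227
grasp_force: 39.3
```

```bash
python3 - <<'E'
from ends import *
import pickle
from station import cams
st();to(.4874,.4268,.0775,200.5)
m=cams.camera_model('wrist');im=cams.snapshot('wrist')[:,:,::-1]
cv2.imwrite('pics/w7.png',im);pickle.dump(m,open('w7.pkl','wb'))
# predicted pixels of crib features
c=np.array([.506,.3772]);a=np.radians(20.5);Rc=np.array([[np.cos(a),-np.sin(a)],[np.sin(a),np.cos(a)]])
for n,p,z in(('B top corner',(-65,65),.072),('B inner',(-41,65),.072),('B -y',(-65,-65),.072),('ply',(-75,75),.04),('ply2',(-75,-75),.04)):
    w=np.r_[c+Rc@(np.array(p)/1000),z];print(n,proj(m,w).round(1),T(w))
print('held end');prof(im,m,(300,332),s['ee_pos'][2]+.0115)
print('B outer edge, mid columns');prof(im,m,(400,430),.072)
print('B ends, ply');profx(im,m,(140,150),.072,200,630)
E
```

```text
t 27.0 [0.4867 0.4273 0.0897] psi -159.62 tilt [-0.0002 -0.0002] w 0.0227 f [0.1 0.7 0.4]
to: shift(20mm) [-0.03 -0.04  0.61] turn z(0.1rad) -62.85
B top corner [[340.4 118.8]] [64.4 11.2 17.7]
B inner [[339.7 168.6]] [40.4 11.2 17.7]
B -y [[ 77.3 122.6]] [  64.2 -118.8   17.7]
ply [[354.3  99.7]] [74.5 21.2 49.7]
ply2 [[ 96.  103.5]] [  74.1 -128.8   49.7]
held end
 row 101.5 step 41.0 tool x 71.3 [15. 38. 47.]
 row 115.5 step 29.0 tool x 66.1 [-21. -24. -20.]
B outer edge, mid columns
B ends, ply
 col 271.5 step 29.0 tool y -21.9
 col 289.5 step 31.0 tool y -13.1
 col 346.5 step 39.0 tool y 14.6
 col 355.5 step 32.0 tool y 19.0
 col 597.5 step 31.0 tool y 144.0
 col 621.5 step 79.0 tool y 158.1
```

```bash
python3 - <<'E'
from ends import *
import pickle
m=pickle.load(open('w7.pkl','rb'));im=cv2.imread('pics/w7.png')
for c in((180,200),(220,240),(255,275)):
    print(c);prof(im,m,c,.072,90,190)
print('B -y end');profx(im,m,(132,142),.072,50,130);profx(im,m,(150,160),.072,50,130)
print('ply right');profx(im,m,(125,135),.04,345,370);print('B right at row 121-? beyond held');profx(im,m,(119,124),.072,335,365)
E
```

```text
(180, 200)
 row 102.5 step 39.0 tool x 72.1 [11. 37. 47.]
 row 120.5 step 40.0 tool x 63.7 [-28. -34. -32.]
 row 167.5 step 36.0 tool x 40.8 [-19. -30. -39.]
(220, 240)
 row 102.5 step 42.0 tool x 71.9 [18. 40. 48.]
 row 119.5 step 45.0 tool x 64.0 [-29. -37. -37.]
 row 167.5 step 33.0 tool x 40.7 [-16. -27. -36.]
(255, 275)
 row 101.5 step 70.0 tool x 72.2 [37. 63. 75.]
 row 119.5 step 39.0 tool x 63.9 [-27. -32. -30.]
 row 166.5 step 14.0 tool x 41.2 [ -6. -10. -14.]
 row 169.5 step 20.0 tool x 39.7 [14. 17. 14.]
B -y end
 col 53.5 step 32.0 tool y -132.9
 col 61.5 step 20.0 tool y -128.4
 col 75.5 step 35.0 tool y -120.8
 col 83.5 step 15.0 tool y -116.5
 col 57.5 step 14.0 tool y -132.4
 col 75.5 step 32.0 tool y -122.4
 col 86.5 step 18.0 tool y -116.4
ply right
 col 346.5 step 32.0 tool y 17.4
 col 355.5 step 21.0 tool y 22.6
B right at row 121-? beyond held
 col 346.5 step 28.0 tool y 14.3
 col 355.5 step 27.0 tool y 18.6
```

step_arm --motion '[[[0,0,0],[-0.07,-0.02,0.45],0],[[0,0,0],[0,0,0.12],0],[[0,0,0],[0,0,0.05],0],[[0,0,0],[0,0,0.05],0],[[0,0,0],[0,0,0],0]]'

```text
clock: 27.68
ee_pos: [0.4881, 0.4268, 0.077]
ee_rot: [-0.177, 0.984, -0.0, 0.0]
force: [-2.4, -1.0, 5.1]
gripper_width: 0.0234
grasp_force: 39.9
```

step_arm --motion '[[[0,0,0],[0,0,-0.04],0.5],[[0,0,0],[0,0,0],0.5],[[0,0,0],[0,0,-0.9],0.5],[[0,0,0],[0,-0.5,-1],0.5],[[0,0,0],[0,-0.8,-1],0.5],[[0,0,0],[0,-0.8,-1],0.5],[[0,0,0],[0,-0.8,-1],0.5],[[0,0,0],[0,-0.5,-1],0.5],[[0,0,0],[0,0,0],0.5]]'

```text
clock: 28.8
ee_pos: [0.5129, 0.3623, 0.1973]
ee_rot: [-0.176, 0.984, 0.0, 0.001]
force: [0.2, -0.1, 0.1]
gripper_width: 0.0426
grasp_force: 0.0
```

```bash
python3 - <<'E'
from ends import *
import pickle
from station import cams
st();to(.492,.1025,.1,177)
m=cams.camera_model('wrist');im=cams.snapshot('wrist')[:,:,::-1]
cv2.imwrite('pics/w8.png',im);pickle.dump((m,s['ee_pos'],M),open('w8.pkl','wb'))
c=np.array([.506,.3772]);a=np.radians(20.5);Rc=np.array([[np.cos(a),-np.sin(a)],[np.sin(a),np.cos(a)]])
w=lambda p,z:np.r_[c+Rc@(np.array(p)/1000),z]
inv=lambda P:((P[:2]-c)@Rc*1000).round(1)
# probe along a crib-frame segment, at height z: sample and find steps
g=cv2.GaussianBlur(im,(3,3),0).astype(np.float32)
def probe(n,p,q,z,k=10):
    "average several parallel segments (p->q), spread sideways +-k mm"
    p=np.array(p,float);q=np.array(q,float);u=(q-p)/np.linalg.norm(q-p);v=np.array([-u[1],u[0]])
    t=np.arange(0,np.linalg.norm(q-p),.5);acc=0
    for o in np.linspace(-k,k,9):
        X=proj(m,[w(p+u*i+v*o,z) for i in t]).astype(np.float32)
        acc=acc+cv2.remap(g,X[:,:1],X[:,1:],cv2.INTER_LINEAR)[:,0]/9
    d=np.abs(acc[2:]-acc[:-2]).sum(1);o=[]
    for i in range(3,len(d)-3):
        if d[i]>22 and d[i]==d[i-3:i+4].max(): o.append(((p+u*t[i+1]).round(1).tolist(),int(d[i])))
    print(n,o)
probe('C +x end',(45,53),(85,53),.088,8);probe('C -x end',(-45,53),(-85,53),.088,8)
probe('C out',(0,53),(0,80),.088,25);probe('C in',(0,53),(0,25),.088,20)
probe('A -y end',(53,-40),(53,-85),.072,8);probe('B -y end',(-53,-40),(-53,-85),.072,8)
probe('A out',(53,-10),(85,-10),.072,25);probe('B out',(-53,-10),(-85,-10),.072,25)
probe('A in',(53,-5),(30,-5),.072,20);probe('B in',(-53,-5),(-30,-5),.072,20)
probe('bearer -y out',(0,-53),(0,-80),.056,25);probe('bearer in',(0,-53),(0,-30),.056,20)
probe('ply -y',(0,-70),(0,-90),.04,25);probe('ply +x',(70,0),(90,0),.04,40);probe('ply -x',(-70,0),(-90,0),.04,40)
E
```

```text
t 28.8 [0.5129 0.3623 0.1973] psi -159.67 tilt [0.0026 0.0014] w 0.0426 f [ 0.2 -0.1  0.1]
to: shift(20mm) [  5.51 -11.82   4.84] turn z(0.1rad) -58.76
C +x end [([50.0, 53.0], 22), ([74.0, 53.0], 24)]
C -x end [([-66.0, 53.0], 25), ([-73.0, 53.0], 30)]
C out [([0.0, 63.5], 30)]
C in [([0.0, 41.0], 60), ([0.0, 34.0], 40)]
A -y end [([53.0, -58.0], 90), ([53.0, -64.5], 37)]
B -y end [([-53.0, -62.5], 26), ([-53.0, -66.5], 50)]
A out [([63.5, -10.0], 51)]
B out [([-64.5, -10.0], 42), ([-73.5, -10.0], 74)]
A in [([40.5, -5.0], 28), ([35.5, -5.0], 46)]
B in [([-42.0, -5.0], 39)]
bearer -y out [([0.0, -61.5], 31)]
bearer in [([0.0, -40.0], 22), ([0.0, -37.5], 42)]
ply -y []
ply +x [([79.0, 0.0], 40)]
ply -x [([-74.5, 0.0], 58)]
```

```bash
cat > pr.py <<'E'
from h import *
c=np.array([.506,.3772]);a=np.radians(20.5);Rc=np.array([[np.cos(a),-np.sin(a)],[np.sin(a),np.cos(a)]])
w=lambda p,z:np.r_[c+Rc@(np.array(p)/1000),z]
def probe(im,m,n,p,q,z,k=10,th=12):
    g=cv2.GaussianBlur(im,(3,3),0).astype(np.float32)
    p=np.array(p,float);q=np.array(q,float);u=(q-p)/np.linalg.norm(q-p);v=np.array([-u[1],u[0]])
    t=np.arange(0,np.linalg.norm(q-p),.5);acc=0
    for o in np.linspace(-k,k,9):
        X=proj(m,[w(p+u*i+v*o,z) for i in t]).astype(np.float32)
        acc=acc+cv2.remap(g,X[:,:1],X[:,1:],cv2.INTER_LINEAR)[:,0]/9
    d=np.abs(acc[2:]-acc[:-2]).sum(1);r=[]
    ax=0 if abs(u[0])>.5 else 1
    for i in range(2,len(d)-2):
        if d[i]>th and d[i]==d[max(0,i-3):i+4].max(): r.append((round(float((p+u*t[i+1])[ax]),1),int((acc[i+2]-acc[i]).sum())))
    print(n,r)
E
python3 - <<'E'
from pr import *
import pickle
m1=pickle.load(open('w1.pkl','rb'));i1=cv2.imread('pics/w1.png')
m8,_,_=pickle.load(open('w8.pkl','rb'));i8=cv2.imread('pics/w8.png')
print('eye8',((m8['eye'][:2]-c)@Rc*1000).round(),m8['eye'][2],'eye1',((m1['eye'][:2]-c)@Rc*1000).round())
for n,i,m in(('w1',i1,m1),('w8',i8,m8)):
    print(n)
    probe(i,m,'-y bearer out',(0,-53),(0,-72),.056,25);probe(i,m,'-y bearer in',(0,-53),(0,-30),.056,25)
    probe(i,m,'ply -y',(0,-62),(0,-90),.04,25)
    probe(i,m,'ply +x',(60,0),(90,0),.04,25);probe(i,m,'ply -x',(-60,0),(-90,0),.04,25)
    probe(i,m,'ply +y',(0,60),(0,90),.04,25)
print('w1');i,m=i1,m1
probe(i,m,'+y bearer out',(0,53),(0,72),.056,25);probe(i,m,'+y bearer in',(0,53),(0,30),.056,25)
for y in(53,-53):
    probe(i,m,f'bearer {y} +x end',(50,y),(80,y),.056,8);probe(i,m,f'bearer {y} -x end',(-50,y),(-80,y),.056,8)
print('w8');i,m=i8,m8
for x in(53,-53):probe(i,m,f'slat {x} -y end',(x,-45),(x,-80),.072,8)
for x in(53,-53):probe(i,m,f'bearer end below? {x}',(x*1.5,-53),(x,-53),.056,8)
E
```

```text
eye8 [-67. -17.] 0.3393876704943046 eye1 [  20. -172.]
w1
-y bearer out [(-62.5, -54), (-67.0, 37)]
-y bearer in [(-39.5, 17)]
ply -y [(-73.5, -27)]
ply +x [(74.0, -58)]
ply -x [(-74.0, -52)]
ply +y [(75.5, -21)]
w8
-y bearer out [(-61.5, -31), (-69.0, -21)]
-y bearer in [(-47.5, 12), (-40.0, -23), (-37.5, 39)]
ply -y [(-64.0, -30), (-72.0, -19), (-85.5, 15)]
ply +x [(79.0, -44)]
ply -x [(-64.5, 37), (-74.5, -67)]
ply +y [(79.0, -27)]
w1
+y bearer out [(65.5, -21)]
+y bearer in [(43.0, -50), (35.0, 34)]
bearer 53 +x end [(63.0, -13), (66.0, 18), (71.0, -30)]
bearer 53 -x end [(-64.5, 20), (-70.0, -1)]
bearer -53 +x end [(64.0, -21), (67.0, 16), (72.0, -34)]
bearer -53 -x end [(-64.0, 26), (-69.5, -32)]
w8
slat 53 -y end [(-58.0, -90), (-64.5, 37), (-75.0, -13)]
slat -53 -y end [(-62.5, -26), (-66.5, -50), (-70.0, 16), (-74.0, 12), (-77.5, 20)]
bearer end below? 53 [(71.0, 37)]
bearer end below? -53 [(-73.5, 43), (-65.0, -44)]
```

step_arm --motion '[[[0,0,0],[-0.84,-0.6,0.7],0.5],[[0,0,0],[-0.84,-0.6,0.7],0.5],[[0,0,0],[-0.84,-0.6,0.7],0.5],[[0,0,0],[-0.84,-0.6,0.6],0.5],[[0,0,0],[0,0,0],0.5],[[0,0,0],[0,0,0],0.5]]'

```text
clock: 29.6
ee_pos: [0.5915, 0.3417, 0.1413]
ee_rot: [-0.177, 0.984, -0.0, -0.0]
force: [-0.5, 1.2, -0.4]
gripper_width: 0.043
grasp_force: 0.0
```

```bash
python3 - <<'E'
from pr import *
from st import *
import pickle
from station import cams
st()
m=cams.camera_model('wrist');im=cams.snapshot('wrist')[:,:,::-1].copy()
cv2.imwrite('pics/w9.png',im);pickle.dump(m,open('w9.pkl','wb'))
print('eye',((m['eye'][:2]-c)@Rc*1000).round(),m['eye'][2].round(3))
for x in(46,53,60,-46,-53,-60):probe(im,m,f'slat {x} -y end',(x,-45),(x,-80),.072,3)
for x in(-30,-15,0,15,30):probe(im,m,f'bearer out x={x}',(x,-50),(x,-75),.056,5)
for x in(-60,-30,0,30):probe(im,m,f'ply x={x}',(x,-66),(x,-85),.04,5)
E
```

```text
t 29.6 [0.5915 0.3417 0.1413] psi -159.6 tilt [-0.0002 -0.0001] w 0.043 f [-0.5  1.2 -0.4]
eye [  0. -64.] 0.284
slat 46 -y end [(-63.0, -49), (-71.0, -24)]
slat 53 -y end [(-63.0, -52), (-70.5, -16)]
slat 60 -y end [(-63.0, -46), (-70.5, -21)]
slat -46 -y end [(-63.0, -53), (-71.5, -52), (-77.0, 43)]
slat -53 -y end [(-65.0, 74), (-70.5, -77), (-75.5, 82)]
slat -60 -y end [(-64.5, 82), (-70.5, -76), (-74.0, -34), (-76.5, 91)]
bearer out x=-30 [(-61.5, -28), (-63.5, 25), (-72.0, -47)]
bearer out x=-15 [(-54.5, 33), (-61.5, -51), (-72.0, -29)]
bearer out x=0 [(-61.5, -48), (-71.5, -20)]
bearer out x=15 [(-54.5, 27), (-61.5, -45), (-72.0, -30)]
bearer out x=30 [(-61.5, -46), (-72.0, -32)]
ply x=-60 [(-72.0, -64), (-77.5, 69)]
ply x=-30 [(-72.5, -46)]
ply x=0 [(-72.0, -19)]
ply x=30 [(-72.5, -34)]
```

```bash
python3 - <<'E'
from h import *
from station import cams
m=cams.camera_model('scene')
print(plane(m,[(290,128),(367,160),(221,140),(268,108)],0).round(3))
E
```

```text
[[ 0.603  0.55  -0.   ]
 [ 0.72   0.367  0.   ]
 [ 0.433  0.581  0.   ]
 [ 0.583  0.65   0.   ]]
```

step_arm --motion '[[[0,0,0],[0,1,0],0.5],[[0,0,0],[0,1,0],0.5],[[0,0,0],[0,1,0],0.5],[[0,0,0],[0,1,0],0.5],[[0,0,0],[0,1,0],0.5],[[0,0,0],[0,1,0],0.5],[[0,0,0],[0,0,0],0.5],[[0,0,0],[0,0,0],0.5]]'

```text
clock: 30.65
ee_pos: [0.5498, 0.4539, 0.1411]
ee_rot: [-0.177, 0.984, -0.0, -0.0]
force: [0.3, -0.2, -0.3]
gripper_width: 0.0428
grasp_force: 0.0
```

```bash
python3 - <<'E'
from pr import *
from st import *
import pickle
from station import cams
st()
m=cams.camera_model('wrist');im=cams.snapshot('wrist')[:,:,::-1].copy()
cv2.imwrite('pics/w10.png',im);pickle.dump(m,open('w10.pkl','wb'))
print('eye',((m['eye'][:2]-c)@Rc*1000).round(),m['eye'][2].round(3))
for x in(-45,-20,0,20,40):probe(im,m,f'C out x={x}',(x,53),(x,73),.088,5);probe(im,m,f'C in x={x}',(x,53),(x,33),.088,5)
for x in(-30,0,30):probe(im,m,f'ply x={x}',(x,66),(x,90),.04,5)
for x in(-30,0,30):probe(im,m,f'bearer x={x}',(x,60),(x,75),.056,5)
for x in(-53,53):probe(im,m,f'slat end x={x}',(x,60),(x,75),.072,6)
probe(im,m,'C +x end',(50,53),(80,53),.088,7);probe(im,m,'C -x end',(-50,53),(-80,53),.088,7)
probe(im,m,'A out',(53,15),(80,15),.072,15);probe(im,m,'B out',(-53,15),(-80,15),.072,15)
E
```

```text
t 30.65 [0.5498 0.4539 0.1411] psi -159.59 tilt [-0.0001 -0.0004] w 0.0428 f [ 0.3 -0.2 -0.3]
eye [ 1. 56.] 0.283
C out x=-45 [(65.5, 84)]
C in x=-45 [(42.0, -65)]
C out x=-20 [(65.5, 67)]
C in x=-20 [(42.0, -53)]
C out x=0 [(63.0, -22), (65.5, 44)]
C in x=0 [(41.5, -53)]
C out x=20 [(65.5, 57)]
C in x=20 [(41.5, -50)]
C out x=40 [(62.5, -15), (66.0, 39)]
C in x=40 [(41.0, -53)]
ply x=-30 [(67.5, 56), (76.5, -61)]
ply x=0 [(68.0, 33), (76.0, -40)]
ply x=30 [(68.0, 45), (76.5, -67)]
bearer x=-30 [(67.0, 59)]
bearer x=0 [(64.0, -19), (67.0, 37)]
bearer x=30 [(64.0, -16), (67.0, 51)]
slat end x=-53 [(66.0, 72)]
slat end x=53 [(63.5, -14), (66.5, 43)]
C +x end [(63.5, -52), (71.5, 20)]
C -x end [(-59.5, -433)]
A out [(64.0, -56)]
B out [(-65.0, -307)]
```

step_arm --motion '[[[0,0,0.82],[0,0,0],0.5],[[0,0,0.82],[0,0,0],0.5],[[0,0,0.82],[0,0,0],0.5],[[0,0,0.82],[0,0,0],0.5],[[0,0,0.82],[0,0,0],0.5],[[0,0,0],[0.11,-0.98,0],0.5],[[0,0,0],[0.11,-0.98,0],0.5],[[0,0,0],[0.11,-0.98,0],0.5],[[0,0,0],[0.11,-0.98,0],0.5],[[0,0,0],[0.11,-0.98,0],0.5],[[0,0,0],[0.11,-0.98,0],0.5],[[0,0,0],[0.11,-0.98,0],0.5],[[0,0,0],[0.11,-0.98,0],0.5],[[0,0,0],[0.11,-0.98,0],0.5],[[0,0,0],[0.11,-0.98,0],0.5],[[0,0,0],[0.11,-0.98,0],0.5],[[0,0,0],[0.11,-0.98,0],0.5]]'

```text
clock: 32.83
ee_pos: [0.5105, 0.2194, 0.1413]
ee_rot: [0.027, 1.0, -0.0, 0.0]
force: [-0.1, 0.2, 0.3]
gripper_width: 0.0427
grasp_force: 0.0
```

step_arm --motion '[[[0,0,0],[0.11,-0.98,0.6],0.5],[[0,0,0],[0.11,-0.98,0.6],0.5],[[0,0,0],[0.11,-0.98,0.6],0.5],[[0,0,0],[0.11,-0.98,0.6],0.5],[[0,0,0],[0.11,-0.98,0.6],0.5],[[0,0,0],[0.11,-0.98,0.6],0.5],[[0,0,0],[0,0,0],0.5],[[0,0,0],[0,0,0],0.5]]'

```text
clock: 33.83
ee_pos: [0.4915, 0.104, 0.0696]
ee_rot: [0.027, 1.0, 0.0, 0.0]
force: [0.7, -0.8, 0.7]
gripper_width: 0.0425
grasp_force: 0.0
```

```bash
python3 - <<'E'
from ends import *
import pickle
from station import cams
st();to(.492,.1025,.0345,177)
m=cams.camera_model('wrist');im=cams.snapshot('wrist')[:,:,::-1].copy()
cv2.imwrite('pics/w11.png',im);pickle.dump(m,open('w11.pkl','wb'))
prof(im,m,(305,330),.046)
for r in((130,140),(165,175),(200,210)):print(r);profx(im,m,r,.046,255,385)
E
```

```text
t 33.825 [0.4915 0.104  0.0696] psi 176.9 tilt [ 0.0006 -0.    ] w 0.0425 f [ 0.7 -0.8  0.7]
to: shift(20mm) [-0.03 -0.07  1.76] turn z(0.1rad) -0.02
 row 81.5 step 46.0 tool x 81.5 [39. 40. 35.]
 row 118.5 step 48.0 tool x 64.1 [-51. -39. -26.]
(130, 140)
 col 288.5 step 48.0 tool y -13.8
 col 335.5 step 55.0 tool y 9.7
 col 365.5 step 60.0 tool y 24.8
 col 368.5 step 62.0 tool y 26.3
(165, 175)
 col 288.5 step 45.0 tool y -14.1
 col 334.5 step 50.0 tool y 9.5
 col 363.5 step 63.0 tool y 24.4
 col 366.5 step 62.0 tool y 26.0
(200, 210)
 col 361.5 step 17.0 tool y 24.1
 col 364.5 step 15.0 tool y 25.7
```

step_arm --motion '[[[0,0,0],[-0.06,-0.11,0.6],0.5],[[0,0,0],[0,0,0.6],0.5],[[0,0,0],[0,0,0.54],0.5],[[0,0,0],[0,0,0],0.5],[[0,0,0],[0,0,0],0],[[0,0,0],[0,0,0],0],[[0,0,0],[0,0,0],0],[[0,0,0],[0,0,-0.85],0],[[0,0,0],[0,0,-0.85],0],[[0,0,0],[0,0,-0.9],0],[[0,0,0],[0,0,-0.6],0],[[0,0,0],[0,0,0],0]]'

```text
clock: 35.38
ee_pos: [0.4926, 0.1017, 0.0991]
ee_rot: [0.027, 1.0, 0.0, 0.001]
force: [-1.1, 0.5, 0.2]
gripper_width: 0.023
grasp_force: 39.5
```

```bash
python3 - <<'E'
from ends import *
from station import cams
st();to(.5248,.3287,.1,200.5)
m=cams.camera_model('wrist');im=cams.snapshot('wrist')[:,:,::-1].copy()
cv2.imwrite('pics/w12.png',im)
prof(im,m,(305,330),s['ee_pos'][2]+.0115)
E
```

```text
t 35.375 [0.4926 0.1017 0.0991] psi 176.92 tilt [0.0015 0.    ] w 0.023 f [-1.1  0.5  0.2]
to: shift(20mm) [-1.   11.42 -0.04] turn z(0.1rad) -4.12
 row 83.5 step 51.0 tool x 77.8 [43. 45. 40.]
 row 117.5 step 52.0 tool x 65.1 [-55. -42. -29.]
```

step_arm --motion '[[[0,0,0],[-0.083,0.952,0],0],[[0,0,0],[-0.083,0.952,0],0],[[0,0,0],[-0.083,0.952,0],0],[[0,0,0],[-0.083,0.952,0],0],[[0,0,0],[-0.083,0.952,0],0],[[0,0,0],[-0.083,0.952,0],0],[[0,0,0],[-0.083,0.952,0],0],[[0,0,0],[-0.083,0.952,0],0],[[0,0,0],[-0.083,0.952,0],0],[[0,0,0],[-0.083,0.952,0],0],[[0,0,0],[-0.083,0.952,0],0],[[0,0,0],[-0.083,0.952,0],0],[[0,0,-0.825],[0,0,0.1],0],[[0,0,-0.825],[0,0,0.1],0],[[0,0,-0.825],[0,0,0.1],0],[[0,0,-0.825],[0,0,0.1],0],[[0,0,-0.825],[0,0,0.1],0],[[0,0,0],[0,0,0],0]]'

```text
clock: 37.67
ee_pos: [0.5245, 0.3292, 0.0883]
ee_rot: [-0.178, 0.984, -0.0, -0.0]
force: [-1.0, -0.8, 0.2]
gripper_width: 0.0228
grasp_force: 39.5
```

```bash
python3 - <<'E'
from pr import *
from ends import *
from station import cams
st();to(.5248,.3287,.077,200.5-360)
m=cams.camera_model('wrist');im=cams.snapshot('wrist')[:,:,::-1].copy()
cv2.imwrite('pics/w13.png',im)
print('held');prof(im,m,(300,330),s['ee_pos'][2]+.0115)
print('eye',((m['eye'][:2]-c)@Rc*1000).round(),m['eye'][2].round(3))
probe(im,m,'B out y=-20',(-53,-20),(-80,-20),.072,8);probe(im,m,'B in y=-20',(-53,-20),(-30,-20),.072,8)
zc=s['ee_pos'][2]+.0115
for x in(-50,-20):probe(im,m,f'held out x={x}',(x,-52),(x,-80),zc,5);probe(im,m,f'held in x={x}',(x,-52),(x,-35),zc,5)
probe(im,m,'ply -y',(-57,-62),(-57,-90),.04,10)
probe(im,m,'C -x end',(-50,53),(-80,53),.088,7)
E
```

```text
t 37.675 [0.5245 0.3292 0.0883] psi -159.48 tilt [-0.0002 -0.0002] w 0.0228 f [-1.  -0.8  0.2]
to: shift(20mm) [-0.   -0.03  0.56] turn z(0.1rad) 0.0
held
 row 99.5 step 47.0 tool x 72.0 [17. 44. 54.]
 row 116.5 step 40.0 tool x 65.7 [-28. -34. -32.]
eye [-67. -52.] 0.231
B out y=-20 [(-64.5, 76), (-73.0, -99)]
B in y=-20 [(-42.0, -64)]
held out x=-50 [(-62.5, -62), (-66.0, -62), (-70.0, 18), (-76.0, 58)]
held in x=-50 [(-41.0, -24)]
held out x=-20 [(-62.5, -66), (-65.5, -27)]
held in x=-20 [(-40.0, 45)]
ply -y [(-69.0, 38), (-72.5, -77), (-77.5, 14), (-87.0, 14)]
C -x end [(-65.0, -17)]
```

step_arm --motion '[[[0,0,0],[0,0,0.4],0],[[0,0,0],[0,0,0.12],0],[[0,0,0],[0,0,0.05],0],[[0,0,0],[0,0,0.03],0],[[0,0,0],[0,0,0],0]]'

```text
clock: 38.35
ee_pos: [0.5245, 0.3287, 0.0767]
ee_rot: [-0.178, 0.984, -0.0, 0.0]
force: [-1.4, -0.1, 2.3]
gripper_width: 0.0227
grasp_force: 39.8
```

step_arm --motion '[[[0,0,0],[0,0,-0.02],0.5],[[0,0,0],[0,0,0],0.5],[[0,0,0],[0,0,-0.8],0.5],[[0,0,0],[0,0,-1],0.5],[[0,0,0],[-0.7,0.6,-1],0.5],[[0,0,0],[-0.9,0.7,-1],0.5],[[0,0,0],[-0.9,0.7,-1],0.5],[[0,0,0],[-0.9,0.6,-1],0.5],[[0,0,0],[0,0,0],0.5],[[0,0,0],[0,0,0],0.5]]'

```text
clock: 39.6
ee_pos: [0.5692, 0.4007, 0.1924]
ee_rot: [-0.178, 0.984, -0.0, -0.001]
force: [0.4, -0.2, -0.4]
gripper_width: 0.0431
grasp_force: 0.0
```

```bash
python3 - <<'E'
from pr import *
from st import *
from station import cams
st()
m=cams.camera_model('wrist');im=cams.snapshot('wrist')[:,:,::-1].copy()
cv2.imwrite('pics/w14.png',im);cv2.imwrite('pics/s14.png',cams.snapshot('scene')[:,:,::-1])
print('eye',((m['eye'][:2]-c)@Rc*1000).round(),m['eye'][2].round(3))
for x in(-35,0,35):
    for sg,n in((1,'C'),(-1,'D')):
        probe(im,m,f'{n} out x={x}',(x,53*sg),(x,80*sg),.088,6);probe(im,m,f'{n} in x={x}',(x,53*sg),(x,30*sg),.088,6)
for y in(-20,20):
    for sg,n in((1,'A'),(-1,'B')):
        probe(im,m,f'{n} out y={y}',(53*sg,y),(80*sg,y),.072,6);probe(im,m,f'{n} in y={y}',(53*sg,y),(30*sg,y),.072,6)
for sg,n in((1,'C'),(-1,'D')):
    for e in(1,-1):probe(im,m,f'{n} end {e}',(50*e,53*sg),(80*e,53*sg),.088,7)
probe(im,m,'ply+y',(0,66),(0,90),.04,25);probe(im,m,'ply-y',(0,-62),(0,-90),.04,25)
probe(im,m,'ply+x',(62,0),(90,0),.04,25);probe(im,m,'ply-x',(-62,0),(-90,0),.04,25)
# did jar/tape/others move: scene difference vs start
a=cv2.imread('pics/scene0.png').astype(int);b=cv2.imread('pics/s14.png').astype(int)
d=abs(a-b).sum(2)
for n,(x0,x1,y0,y1) in dict(jar=(358,388,150,205),tape=(203,228,182,224)).items():print(n,d[y0:y1,x0:x1].mean().round(1),(d[y0:y1,x0:x1]>90).mean().round(2))
E
```

```text
t 39.6 [0.5692 0.4007 0.1924] psi -159.45 tilt [-0.0009 -0.0008] w 0.0431 f [ 0.4 -0.2 -0.4]
eye [ 0. -1.] 0.335
C out x=-35 [(64.0, -24)]
C in x=-35 [(41.0, -70), (36.0, 32)]
D out x=-35 [(-63.0, -55), (-66.0, 15), (-69.5, 26)]
D in x=-35 [(-40.0, -50), (-35.5, -16), (-33.0, 33)]
C out x=0 [(63.5, -28)]
C in x=0 [(41.0, -70), (36.0, 45)]
D out x=0 [(-63.0, -50)]
D in x=0 [(-40.5, -45), (-38.0, 51), (-35.0, -41), (-33.0, 60)]
C out x=35 [(63.5, -27)]
C in x=35 [(40.5, -66), (36.5, 38)]
D out x=35 [(-63.5, -57)]
D in x=35 [(-41.0, -44), (-38.5, 45), (-35.5, -22), (-32.5, 44)]
A out y=-20 [(64.0, -45)]
A in y=-20 [(42.0, -24), (39.0, 59), (33.5, -12)]
B out y=-20 [(-63.5, 39), (-66.0, -54)]
B in y=-20 [(-41.0, -71), (-38.0, 57)]
A out y=20 [(64.0, -46)]
A in y=20 [(41.0, -35)]
B out y=20 [(-66.0, -96)]
B in y=20 [(-41.5, -69), (-38.5, 61)]
C end 1 [(63.0, -30)]
C end -1 [(-64.5, -8), (-76.5, -406)]
D end 1 [(63.5, -51)]
D end -1 [(-64.5, -39), (-76.5, -358)]
ply+y [(76.0, -22)]
ply-y [(-75.5, -45)]
ply+x [(72.0, -40)]
ply-x [(-74.0, -71)]
jar 11.9 0.01
tape 8.0 0.0
```

```bash
python3 -c "
from station import ctrl
print(ctrl.hand_in())"
```

```text
the job is handed in; nothing more can be done
None
```

The crib is built and handed in at about 39.7 s: two 130 mm slats across the bearers and two more across those. In the last wrist picture, edges and ends line up to within about 2 mm. The jar and tape measure match their starting pictures, and the short and long slats, which I never gripped, were left on the carton.

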